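# Put the chisels away in the spring-catch box

### The arm

A 7-joint arm with a two-finger parallel gripper is mounted at the origin on the work surface. World frame = base frame: x ahead of the robot, y to its left, z up, the work surface at z = 0. Lengths are in m, angles in rad, forces in N, time in s.
With the tool pointing down it reaches from about 0.4 to 0.9 m from the base axis. Payload 5.5 kg.
Tool frame: the origin (TCP) lies at the very end of the fingers, on their centre line; the grasp point (between the pads) lies 19 mm behind it; z points along the fingers, y is the line along which they close (so a half turn about z gives the same grasp; the last joint's range is limited). The gripper opens to 85 mm and grips with 20 to 120 N. Pads are 22 mm wide; open, the fingers measure 114 mm over their backs; the gripper's body (76 mm by 85 mm) begins 54 mm behind the grasp point. The pads swing forward as they close: fully open they stand 13 mm farther back than shut.
Start: joints at [-1.002, 0.501, -0.427, 1.55, 0.221, 1.138, -0.21], TCP at [0.196, 0.62, 0.231] pointing down, gripper open.
Joint ranges: [-2.88, 2.88], [-0.31, 2.03], [-1.54, 1.56], [0.2, 2.42], [-1.41, 4.55], [0.19, 2.02], [-2.57, 2.57]. Speed limits (rad/s): [2.57, 2.57, 3.14, 3.14, 3.14, 3.14, 3.14].

### API

Orientations are given as [roll, pitch, yaw] about the fixed x, y, z axes, in that order (R = Rz(yaw) Ry(pitch) Rx(roll)).
In Python, from station import ctrl, vision gives the robot as it stands.
- The arm moves only by the tool step_arm, never from a script. Its argument "steps" is a list that holds one entry, the list of rows, each a list of 6 numbers: the shift along the tool's x, y, z as a fraction of full scale, then the turn, a rotation vector about the tool's x, y, z as a fraction of full scale. A call has 1 to 10 rows; each row shifts and turns the commanded pose from where the row before left it, along the tool's axes as they then stand; what a row does not reach is not made up. Full scale, the value 1, is 5 cm for a shift and 0.15 rad for a turn. A row lasts 1/10 s, in which the tool goes at most 50 mm and 8.59 degrees, less where a joint would pass 70% of its speed; a pose out of reach is approached as far as the arm can. A call with a number of a shift or a turn outside -1 to 1 is refused whole. A call with a gripper value outside its range is refused whole. "fingers" is the gripper command: -1 is fully open, 1 is shut, values between are in proportion, set as the call begins (left out, the last holds). The fingers move at their own pace and stop on an object; "force" is the grip in N (left out, the last holds). Time passes only in rows, so rows that do not move let the fingers close. It gives the time, the measured TCP pose, the force, the opening and the grip force at its end, in the units of the state.
- ctrl.observe(): the state, without advancing time (a new reading comes with each control period).
- vision.camera(name): name is "scene" or "top"; returns (picture, depth): 400x640x3 uint8, blue, green, red; 400x640 float32, m along the optical axis (not along the pixel's ray), 0 where there is no reading.
- vision.camera_model(name): a dict with "camera_matrix" (3x3 intrinsics, pixels), "k1" (the pictures are not rectified: a ray, as slopes to the right and down, at radius r is drawn at 1 + k1 r^2 times it, then the intrinsics apply), "R" (3x3) and "t" (3): a world point X has camera coordinates R X + t. Camera axes: x right, y down, z forward; pixel columns grow to the right and rows downward; lengths in m; the calibration is good to about 2 mm. A picture is of the moment at which its call begins. camera_model takes no time and is no camera call.
- ctrl.close_job(): hands the job in; it is judged then, once.
The state is a dict: "clock": time; "joint_positions": joint angles; "qvel": joint speeds; "joint_torque": joint torques, N m; "eef_pos": TCP position; "orientation": TCP orientation; "wrist_force": force on the tool from outside, world axes, zero at the start; "torque": the same for the moment, N m; "gripper_width": opening from 0.0 (shut) to 1.0 (fully open); "finger_force": force on a finger pad.
Only numpy, scipy, OpenCV 4.12 (cv2) and the standard library are available. Lean on these libraries where they do the work, as an engineer would, in place of code of your own. Each camera call takes 0.05 s, during which the arm holds its last target. There are 200 camera calls.

### The job

Put the bench chisels away: push the awl's pin down through the small hole in the chisel box's head block to trip the hidden catch, then slide the lid fully open and lay every chisel in a slot of its own in the box, handles towards the head block. Finish by sliding the lid home until the catch has it, with the awl standing back in its block and the other things on the bench left where they are.

Things in the scene. Friction and masses are not known exactly. Their poses are not given: they have to be found in the camera images.
- box: Wooden chisel box fixed to the bench, 250 (x) by 280 (y) by 80 mm high. Origin at bench level under the centre of its compartment; x runs away from the dark head block, z up. Compartment: x -86 to 86, y -126 to 126, floor z 8, sides to z 80, far end to z 61 mm. The head block (x -152 to -86, top z 80 mm) hides the catch.
- slot1 (a point): Where the origin of a chisel laid in this slot comes to rest, 37 mm over the bench (6 mm of play along x, 5 along y). Axes as the box's; the chisel's x lies along x. The slots are notches 36 mm wide in two cross rails: handle rail x -33 to -21 mm from here, seat at z -13, teeth to 3 mm; blade rail x 74 to 86 mm from here, seat z -2.5, teeth to 9 mm.
- slot2 (a point): The same for the second slot; the slots lie 58 mm apart along the box's y, slot1 at the -y side.
- slot3 (a point): The same for the third slot; the slots lie 58 mm apart along the box's y, slot1 at the -y side.
- slot4 (a point): The same for the fourth slot; the slots lie 58 mm apart along the box's y, slot1 at the -y side.
- hole (a point): Centre of the mouth of the round access hole, 14 mm in diameter, in the top of the box's head block (80 mm over the bench), 37.5 mm before the closed lid's edge. Straight down it, 24 mm below the mouth, lies the pad of the spring catch; the catch lets go when the pad is pushed down 6 mm or more (about 4 N) and stops at 14 mm.
- catch (a joint): The hidden spring catch: how far its pad is pushed down (m), 0 sprung up to 0.014. It is bevelled: the closing lid rides over it and it snaps up again when the lid is home.
- lid (a joint): Flat sliding lid (8 mm thick, top 70 mm over the bench): how far it is slid open along the box's x (m), 0 home, 0.18 fully open (stop). Latched, it rests at about 0.0025 and cannot be drawn. Tripping the catch lets a spring push it out to about 0.03, where it stays. Sliding it home takes about 10 N over the last 30 mm; push it within 1 mm of 0 (against its stop) to latch.
- lid_pull (a point): Centre of the wooden pull on the lid: a block 12 mm (box x) by 80 mm (box y) by 28 mm high standing on the lid, 32 mm from the lid's edge at the head block. Its axes are the box's; it moves with the lid.
- awl: Awl: round wooden handle 28 mm in diameter and 78 mm tall on a blunt steel pin 7 mm in diameter and 52 mm long, standing pin down in its block. Origin on the axis at the underside of the handle's brass collar, z up through the handle; the handle is cylindrical from 14 to 70 mm above the origin, the pin's end 52 mm below it.
- block_hole (a point): Centre of the mouth of the hole in the awl's block, a fixed dark block 70 by 70 by 58 mm; the hole is 15 mm in diameter with a 4 mm chamfer, 55 mm deep. The standing awl's origin is at this point.
- chisel1: Short chisel, 160 mm long, may be absent (None). Origin on its axis at the middle of the eight-sided wooden handle (82 mm long, 26 mm across flats), x pointing to the cutting edge: handle from x -41 to 41 mm, neck 14 mm thick to 57 mm, steel blade 14 mm wide and 5 mm thick to x 119 mm. It balances at about x 20 mm. Lying on the bench its origin is 13 mm up. Mass about 0.18 kg.
- chisel2: Short chisel, 160 mm long, may be absent (None). Origin on its axis at the middle of the eight-sided wooden handle (82 mm long, 26 mm across flats), x pointing to the cutting edge: handle from x -41 to 41 mm, neck 14 mm thick to 57 mm, steel blade 19 mm wide and 5 mm thick to x 119 mm. It balances at about x 20 mm. Lying on the bench its origin is 13 mm up. Mass about 0.18 kg.
- chisel3: Short chisel, 160 mm long, may be absent (None). Origin on its axis at the middle of the eight-sided wooden handle (82 mm long, 26 mm across flats), x pointing to the cutting edge: handle from x -41 to 41 mm, neck 14 mm thick to 57 mm, steel blade 25 mm wide and 5 mm thick to x 119 mm. It balances at about x 20 mm. Lying on the bench its origin is 13 mm up. Mass about 0.18 kg.
- chisel4: Short chisel, 160 mm long, may be absent (None). Origin on its axis at the middle of the eight-sided wooden handle (82 mm long, 26 mm across flats), x pointing to the cutting edge: handle from x -41 to 41 mm, neck 14 mm thick to 57 mm, steel blade 30 mm wide and 5 mm thick to x 119 mm. It balances at about x 20 mm. Lying on the bench its origin is 13 mm up. Mass about 0.18 kg.
- tub: Bystander: white tub, 114 mm across, 105 mm high. Origin on its underside. Leave it where it is.
- mallet: Bystander: wooden mallet, 300 mm long, lying. Origin on its underside. Leave it where it is.
- plane: Bystander: wooden hand plane, 200 mm long. Origin on its underside. Leave it where it is.
- try_square: Bystander: try square, lying flat, 16 mm thick. Origin on its underside. Leave it where it is.
- offcut: Bystander: small block of wood, 45 by 34 by 18 mm, lying among the chisels. Origin on its underside. Leave it where it is.
- tape_roll: Bystander: roll of tape, 100 mm across, 36 mm high. Origin on its underside. Leave it where it is.
- bottle: Bystander: clear bottle, 190 mm high. Origin on its underside. Leave it where it is.
Things that resemble listed ones, but are neither listed nor needed, are in the scene too. Of the things shaped like the part that bears block_hole, the dark wooden one is meant. Leave any blue look-alike of the chisel1 alone.

How it is judged:
By the outcome, as a careful person would: the job done as asked, in the order asked, and still so for the second after the job is handed in, with the robot touching nothing.
Of chisel1, chisel2, chisel3, chisel4 only 2 to 4 are there at a start; the rules pass over those that are not, and their reading is None.
At some moment in a run one of chisel1, chisel2, chisel3, chisel4 may be knocked a few centimetres aside while the robot is not near it.
It also fails if it takes over 210 s, if anything falls off the work surface, if the arm or the gripper's body presses on something with over 40 N, if the wrist force passes 120 N, or if a joint passes its speed limit or range.

## Working session

There is one attempt and no reset: what is moved stays moved. The work goes in short steps, Python scripts to look and compute and a tool call to move; the robot and the scene stay as the last step left them, time stands still between calls to the robot, and variables do not carry over. Pictures are saved under pics/ and viewed, at most 14 in all, crops included, and the job is handed in when it is done.

Besides the shell and the picture viewer there is one more tool, called by a JSON object that holds its "fn" and its "kwargs", one argument or row to a line. step_arm: Moves the arm, as the interface text tells. Shift numbers are shares of 5 cm and turn numbers shares of 0.15 rad, none past 1 either way. Its arguments: {"type":"object","properties":{"steps":{"type":"array"},"fingers":{"type":"number"},"force":{"type":"number"}},"required":["steps"]}

```bash
ls; mkdir -p pics; python3 - <<'E'
from station import ctrl, vision
import cv2,numpy as np
for n in("scene","top"):
    p,d=vision.camera(n); cv2.imwrite(f"pics/{n}0.png",p); np.save(f"{n}0.npy",d)
    m=vision.camera_model(n); print(n,m)
print(ctrl.observe())
E
```

```text
pics
scene {'camera_matrix': array([[364.69307742,   0.        , 322.4307032 ],
       [  0.        , 364.69307742, 203.41837451],
       [  0.        ,   0.        ,   1.        ]]), 'k1': 0.01228971801138185, 'R': array([[-0.10172774,  0.99458437,  0.0212931 ],
       [ 0.53719202,  0.07293493, -0.84030068],
       [-0.83730293, -0.07404341, -0.54170229]]), 't': array([-0.02873824, -0.21120385,  1.57108249])}
top {'camera_matrix': array([[499.35512763,   0.        , 311.56018854],
       [  0.        , 499.35512763, 199.10681492],
       [  0.        ,   0.        ,   1.        ]]), 'k1': -0.1576243542060999, 'R': array([[ 0.00282109, -0.99997445, -0.00656818],
       [-0.99536814, -0.0021768 , -0.09611203],
       [ 0.09609527,  0.0068089 , -0.99534885]]), 't': array([0.09763999, 0.53556668, 1.66532503])}
{'clock': 0.1, 'joint_positions': array([-1.00179218,  0.5018014 , -0.42684088,  1.55138506,  0.22078755,
        1.13830886, -0.21027728]), 'qvel': array([ 0.00043674, -0.00253913, -0.00135212, -0.00200971,  0.00065858,
        0.00066989,  0.00141475]), 'joint_torque': array([-1.10515638e-02, -5.70809412e+01, -5.83823606e+00, -2.81751233e+01,
        1.06137028e-02,  5.61457287e-03, -1.02237007e-05]), 'eef_pos': array([0.19550346, 0.61921368, 0.23031988]), 'orientation': array([-3.13974875e+00, -9.37117292e-05,  2.83589142e+00]), 'wrist_force': array([ 0.21887953,  0.47676522, -0.04192377]), 'torque': array([ 0.0228386 ,  0.02297709, -0.03116366]), 'finger_force': 0.0, 'gripper_width': 1.0027473212020923}
```

View pics/scene0.png

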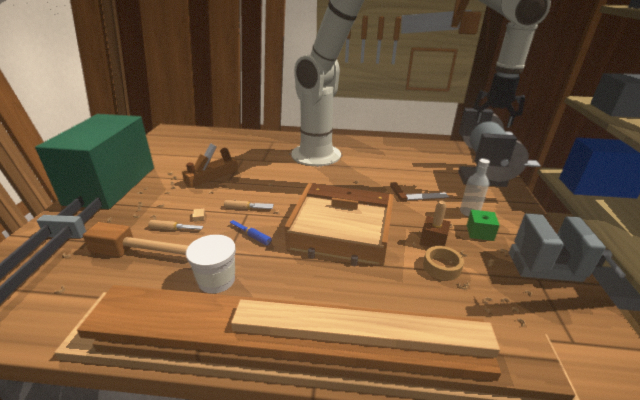

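View pics/top0.png

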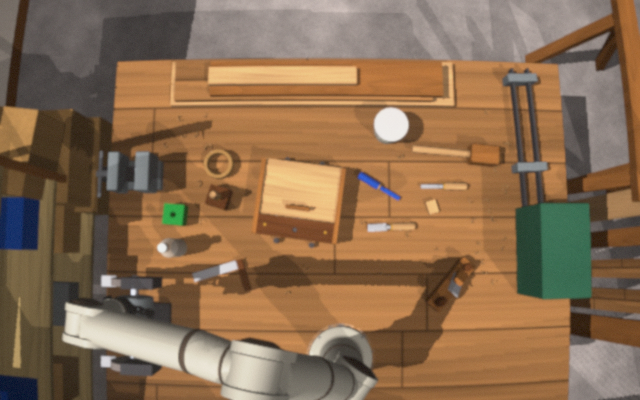

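The scene view shows the box at (340,222), the awl in its dark block at (436,228), a green look-alike block at (483,225), chisels at (248,206) and (176,227), and a blue look-alike at (250,232). In the top view the same things are the box (300,200), awl (220,195), chisels (390,227) and (443,186), and blue (380,186). I'll enlarge the crops.

```bash
cat > h.py <<'E'
import numpy as np, cv2
from station import ctrl, vision
M={n:vision.camera_model(n) for n in("scene","top")}
def proj(n,X):
    m=M[n]; c=np.atleast_2d(X)@m["R"].T+m["t"]; s=c[:,:2]/c[:,2:]
    s=s*(1+m["k1"]*(s**2).sum(1,keepdims=True)); K=m["camera_matrix"]
    return s*[K[0,0],K[1,1]]+K[:2,2]
def ray(n,uv):
    m=M[n]; p=cv2.undistortPoints(np.array(uv,float).reshape(-1,1,2),m["camera_matrix"],np.array([m["k1"],0,0,0.]))[:,0]
    return -m["R"].T@m["t"], np.c_[p,np.ones(len(p))]@m["R"]
def plane(n,uv,z):
    o,d=ray(n,uv); return o+d*((z-o[2])/d[:,2:])
def tri(us,ut):
    "two-view point and miss distance"
    a,d=ray("scene",[us]); b,e=ray("top",[ut]); d,e=d[0],e[0]
    s=np.linalg.lstsq(np.c_[d,-e],b-a,rcond=None)[0]; P,Q=a+s[0]*d,b+s[1]*e
    return (P+Q)/2, np.linalg.norm(P-Q)
def crop(n,x0,y0,w,h,k,name,img=None):
    p=vision.camera(n)[0] if img is None else img
    c=cv2.resize(p[y0:y0+h,x0:x0+w],None,fx=k,fy=k,interpolation=cv2.INTER_CUBIC); cv2.imwrite("pics/"+name,c)
E
python3 - <<'E'
from h import *
s=cv2.imread("pics/scene0.png");t=cv2.imread("pics/top0.png")
a=lambda p,x,y,w,h,k:cv2.resize(p[y:y+h,x:x+w],None,fx=k,fy=k,interpolation=cv2.INTER_CUBIC)
cv2.imwrite("pics/c1.png",np.vstack([a(t,150,150,200,100,4),np.hstack([a(t,350,160,130,80,4)[:, :520],np.zeros((320,280,3),np.uint8)])])[:600])
cv2.imwrite("pics/c2.png",np.vstack([a(s,280,180,200,90,4),a(s,130,190,160,60,4) if 0 else np.hstack([a(s,130,190,160,60,4),np.zeros((240,160,3),np.uint8)])]))
E
```

```text
(no output)
```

View pics/c1.png

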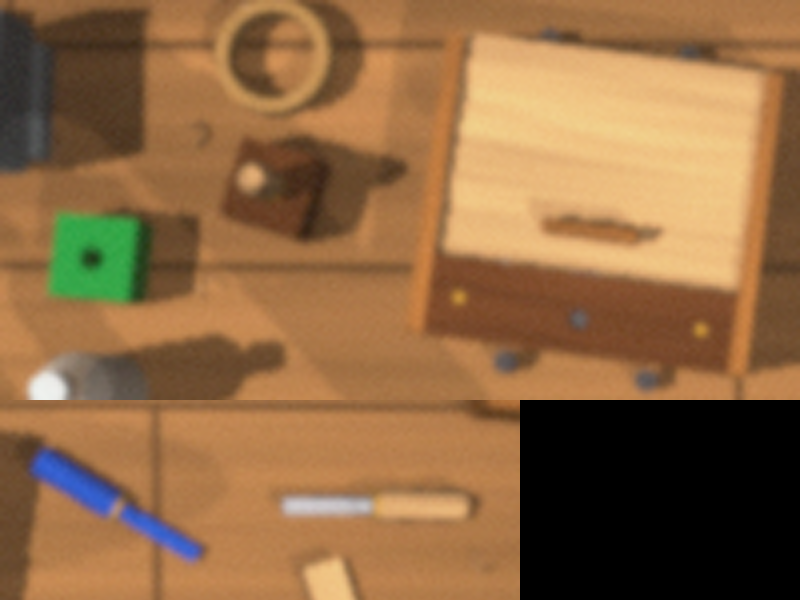

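View pics/c2.png

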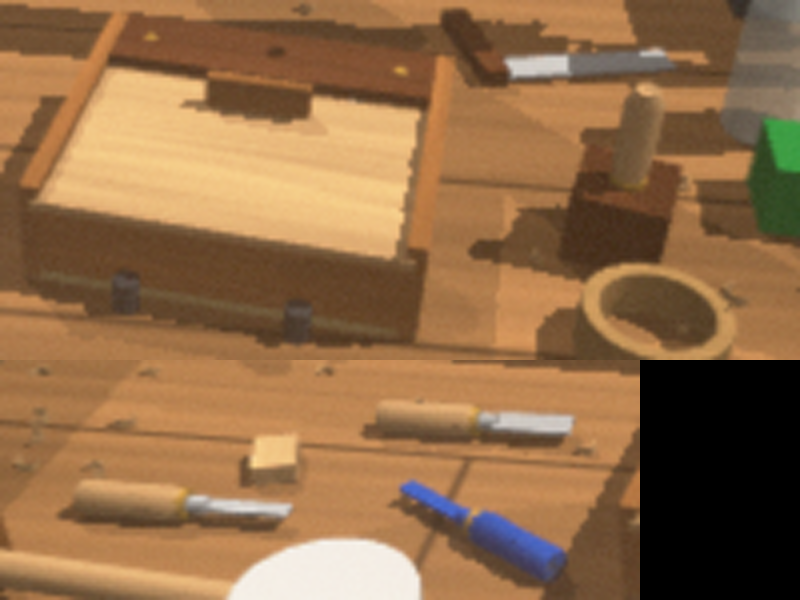

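Hole (blue-grey dot) lies at top px (294,229), scene px (348,192). The awl stands in the dark block, top px (218,195) and scene px (436,228); the green block is the look-alike with an empty hole. Chisels are natural wood: A at top (390,227), B at top (443,186). The blue one gets left alone. Now the measuring.

```bash
cat >> h.py <<'E'
def wood(img,n,lo=None):
    "mask of pale wood and steel"
    hsv=cv2.cvtColor(img,cv2.COLOR_BGR2HSV); h,s,v=cv2.split(hsv)
    return h,s,v
def chis(n,img,x0,y0,w,h,z):
    H,S,V=wood(img,n); H,S,V=[q[y0:y0+h,x0:x0+w].astype(int) for q in(H,S,V)]
    bg=np.median(S); m=((S<bg-35)&(V>110)).astype(np.uint8)
    m=cv2.morphologyEx(m,cv2.MORPH_OPEN,np.ones((2,2)))
    k,l,st,ce=cv2.connectedComponentsWithStats(m); i=1+np.argmax(st[1:,4]); ys,xs=np.nonzero(l==i)
    uv=np.c_[xs+x0,ys+y0]; P=plane(n,uv,z)[:,:2]; c=P.mean(0)
    a=np.linalg.svd(P-c,full_matrices=False)[2][0]; q=(P-c)@a; lo,hi=np.percentile(q,[1,99])
    st_=S[ys,xs]<np.percentile(S[ys,xs],5)+40
    if np.mean(q[st_])<0: a=-a; lo,hi=-hi,-lo
    w_=(P-c)@[-a[1],a[0]]
    return dict(n=len(q),tip=c+hi*a,back=c+lo*a,L=hi-lo,yaw=np.arctan2(a[1],a[0]),orig=c+a*(lo+.041),wid=np.ptp(w_[q>.045*0+ (hi-.05)]) if 1 else 0)
E
python3 - <<'E'
from h import *
np.set_printoptions(precision=4,suppress=True)
T=lambda x,y,ox=150,oy=150:((x+.5)/4-.5+ox,(y+.5)/4-.5+oy)
S=lambda x,y:T(x,y,280,180)
for nm,s,t in[("hole",S(276,51),T(579,319)),("screwL",S(401,71),T(458,297)),("screwR",S(152,37),T(700,330)),("awltop",S(649,88),T(250,178)),
 ("boxcornerheadR?",S(119,15),T(738,373)),("headL",S(446,56),T(416,330))]:
    print(nm,*tri(s,t), plane("top",[t],.08)[0][:2],plane("scene",[s],.08)[0][:2])
print("awl base scene at .058",plane("scene",[S(630,185)],.058), "awltop .136",plane("top",[T(250,178)],.136),plane("scene",[S(649,88)],.136))
t=cv2.imread("pics/top0.png");s=cv2.imread("pics/scene0.png")
for b in[(358,215,68,25),(412,174,65,20)]: print("top",chis("top",t,*b,.012))
for b in[(218,198,60,16),(142,217,66,18)]: print("sc",chis("scene",s,*b,.012))
# depth heights
for n in("top",):
    d=np.load(n+"0.npy")
    for u,v in[(402,227),(375,227),(456,186),(430,186),(294,215),(300,180),(232,205),(330,258)]:
        m=M[n]; o,r=ray(n,[(u,v)]); z=np.median(d[v-1:v+2,u-1:u+2]); print((u,v),o+r[0]*z)
E
```

```text
hole [0.4308 0.1546 0.0791] 0.0002981178029784864 [0.4308 0.1544] [0.4322 0.1548]
screwL [0.4484 0.2531 0.0796] 0.0010267857156093432 [0.4484 0.2536] [0.4491 0.2525]
screwR [0.4221 0.0553 0.0789] 0.0008202419199543288 [0.4221 0.0557] [0.4241 0.0551]
awltop [0.5399 0.4154 0.1358] 0.0009499352253281796 [0.546  0.4275] [0.4481 0.4413]
boxcornerheadR? [0.3872 0.0241 0.077 ] 0.0010942309974267346 [0.3871 0.0248] [0.3925 0.0242]
headL [0.4213 0.2882 0.0798] 0.0009094957442474138 [0.4212 0.2877] [0.4215 0.2886]
awl base scene at .058 [[0.5477 0.4154 0.058 ]] awltop .136 [[0.54   0.4158 0.136 ]] [[0.5403 0.4148 0.136 ]]
top {'n': 213, 'tip': array([ 0.4358, -0.093 ]), 'back': array([ 0.4408, -0.1718]), 'L': np.float64(0.07898053233168663), 'yaw': np.float64(1.6343557794975916), 'orig': array([ 0.4382, -0.1309]), 'wid': np.float64(0.031854680174977085)}
top {'n': 150, 'tip': array([ 0.5794, -0.2778]), 'back': array([ 0.58  , -0.3586]), 'L': np.float64(0.08079097432541679), 'yaw': np.float64(1.5785984659370216), 'orig': array([ 0.5797, -0.3176]), 'wid': np.float64(0.020977709144298626)}
sc {'n': 127, 'tip': array([ 0.4467, -0.1648]), 'back': array([ 0.4451, -0.0871]), 'L': np.float64(0.07770857350833786), 'yaw': np.float64(-1.550059536140867), 'orig': array([ 0.4459, -0.1281]), 'wid': np.float64(0.032765709868454444)}
sc {'n': 113, 'tip': array([ 0.5869, -0.3514]), 'back': array([ 0.5885, -0.2714]), 'L': np.float64(0.08007025643472596), 'yaw': np.float64(-1.5903166002762636), 'orig': array([ 0.5877, -0.3124]), 'wid': np.float64(0.02043184288431133)}
(402, 227) [ 0.4411 -0.207   0.0284]
(375, 227) [ 0.4416 -0.1169  0.0146]
(456, 186) [ 0.5817 -0.3973  0.0258]
(430, 186) [ 0.5826 -0.3088  0.0151]
(294, 215) [0.4784 0.1563 0.0696]
(300, 180) [0.5944 0.1371 0.0715]
(232, 205) [ 0.517   0.3742 -0.002 ]
(330, 258) [0.3364 0.0358 0.0017]
```

Two chisels are present: A (blade about 30 mm wide) with origin ≈(.443,-.212) and yaw 1.63, and B with origin ≈(.580,-.397) and yaw 1.58. Box yaw ≈ -0.131, hole (.431,.1546), awl axis (.540,.4155). I'll turn to yaw 1.44, which puts tool x along box y and tool y along box x, then go over the awl.

{"fn": "step_arm", "kwargs": {
  "steps": [
    [[0,0,-0.08,0,0,0.931],[0,0,-0.08,0,0,0.931],[0,0,-0.08,0,0,0.931],[0,0,-0.08,0,0,0.931],[0,0,-0.08,0,0,0.931],[0,0,-0.08,0,0,0.931],[0,0,-0.08,0,0,0.931],[0,0,-0.08,0,0,0.931],[0,0,-0.08,0,0,0.931],[0,0,-0.08,0,0,0.931]]
  ],
  "fingers": -1,
  "force": 60
}}

```text
clock: 1.1
eef_pos: [0.1955, 0.6195, 0.2708]
orientation: [-3.141, 0.001, 1.434]
wrist_force: [-0.5, 0.1, -1.1]
gripper_width: 1.001
finger_force: 0.0
```

{"fn": "step_arm", "kwargs": {
  "steps": [
    [[-0.314,0.736,0,0,0,0],[-0.314,0.736,0,0,0,0],[-0.314,0.736,0,0,0,0],[-0.314,0.736,0,0,0,0],[-0.314,0.736,0,0,0,0],[-0.314,0.736,0,0,0,0],[-0.314,0.736,0,0,0,0],[-0.314,0.736,0,0,0,0],[-0.314,0.736,0,0,0,0],[-0.314,0.736,0,0,0,0]]
  ]
}}

```text
clock: 2.1
eef_pos: [0.5409, 0.4148, 0.2707]
orientation: [-3.141, 0.001, 1.439]
wrist_force: [0.0, 0.0, 0.1]
gripper_width: 1.003
finger_force: 0.0
```

```bash
cat >> h.py <<'E'
def go(x,y,z,yaw=None):
    "print tool-axis shift and turn, in full scales, from here to a pose"
    from scipy.spatial.transform import Rotation as Ro
    s=ctrl.observe(); Rm=Ro.from_euler("xyz",s["orientation"]); p=s["eef_pos"]
    tgt=Rm if yaw is None else Ro.from_euler("xyz",[np.pi,0,yaw])
    print("turn",np.round((Rm.inv()*tgt).as_rotvec()/.15,3),"then shift",np.round(tgt.inv().apply(np.array([x,y,z])-p)/.05,3),
      "| now",np.round(p,4),np.round(s["orientation"],4),"q7 %.2f"%s["joint_positions"][6],"F",np.round(s["wrist_force"],1),"w %.3f t %.1f"%(s["gripper_width"],s["clock"]))
E
python3 -c "
from h import *
go(.54,.4155,.088,1.44)"
```

```text
turn [-0.005  0.004 -0.004] then shift [ 0.011 -0.019  3.655] | now [0.5409 0.4148 0.2707] [-3.1409e+00  7.0000e-04  1.4395e+00] q7 -0.83 F [0.  0.  0.1] w 1.003 t 2.1
```

{"fn": "step_arm", "kwargs": {
  "steps": [
    [[0,0,0.6,0,0,0],[0,0,0.6,0,0,0],[0,0,0.6,0,0,0],[0,0,0.6,0,0,0],[0,0,0.6,0,0,0],[0,0,0.4,0,0,0],[0,0,0.2,0,0,0],[0,0,0.05,0,0,0]]
  ]
}}

```text
clock: 2.9
eef_pos: [0.5389, 0.4153, 0.087]
orientation: [-3.139, 0.002, 1.439]
wrist_force: [0.1, 0.1, 0.7]
gripper_width: 1.002
finger_force: 0.0
```

{"fn": "step_arm", "kwargs": {
  "steps": [
    [[0,0,0,0,0,0],[0,0,0,0,0,0],[0,0,0,0,0,0],[0,0,0,0,0,0],[0,0,0,0,0,0],[0,0,0,0,0,0],[0,0,0,0,0,0],[0,0,0,0,0,0]]
  ],
  "fingers": 1,
  "force": 60
}}

```text
clock: 3.7
eef_pos: [0.5405, 0.4164, 0.0898]
orientation: [3.14, -0.001, 1.439]
wrist_force: [-0.6, 0.0, 5.9]
gripper_width: 0.315
finger_force: 58.9
```

{"fn": "step_arm", "kwargs": {
  "steps": [
    [[0,0,-0.2,0,0,0],[0,0,-0.5,0,0,0],[0,0,-0.5,0,0,0],[0,0,-0.5,0,0,0],[0,0,-0.4,0,0,0],[0,0,0,0,0,0]]
  ]
}}

```text
clock: 4.3
eef_pos: [0.5414, 0.4173, 0.1975]
orientation: [3.138, -0.004, 1.439]
wrist_force: [1.0, -0.2, -0.5]
gripper_width: 0.314
finger_force: 59.7
```

{"fn": "step_arm", "kwargs": {
  "steps": [
    [[-0.546,-0.148,0,0,0,0],[-0.546,-0.148,0,0,0,0],[-0.546,-0.148,0,0,0,0],[-0.546,-0.148,0,0,0,0],[-0.546,-0.148,0,0,0,0],[-0.546,-0.148,0,0,0,0],[-0.546,-0.148,0,0,0,0],[-0.546,-0.148,0,0,0,0],[-0.546,-0.148,0,0,0,0],[-0.546,-0.148,0,0,0,0]]
  ]
}}

```text
clock: 5.3
eef_pos: [0.4292, 0.1536, 0.1926]
orientation: [-3.14, 0.001, 1.439]
wrist_force: [0.5, 0.0, -0.8]
gripper_width: 0.309
finger_force: 59.7
```

```bash
python3 -c "
from h import *
go(.4314,.1556,.1098,1.44)
p=vision.camera('scene')[0]; crop('scene',300,120,110,100,6,'awl1.png',p)"
```

```text
turn [-0.012  0.007 -0.005] then shift [0.046 0.038 1.656] | now [0.4292 0.1536 0.1926] [-3.1397e+00  1.1000e-03  1.4393e+00] q7 -0.53 F [ 0.5  0.  -0.8] w 0.309 t 5.3
```

View pics/awl1.png

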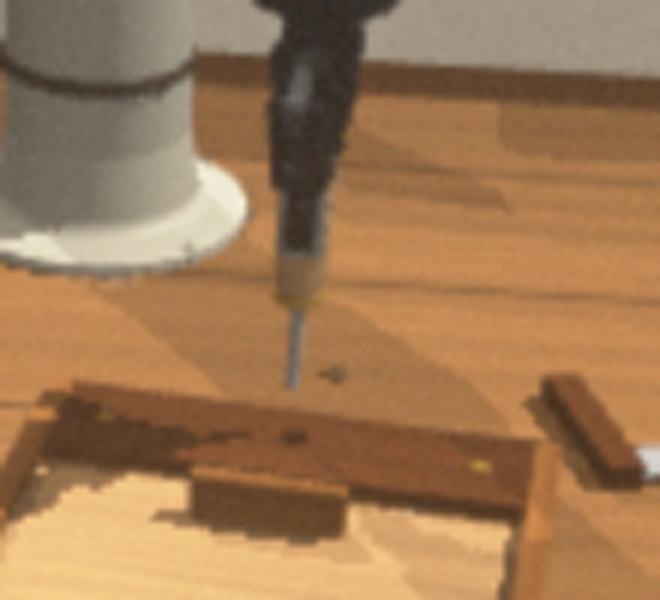

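The pin tip is at crop (291,387), scene px (348.1,184.1), with the hole straight below it at (291,436). I'll check the tip position in numbers.

```bash
python3 -c "
from h import *
f=lambda x,y:((x+.5)/6-.5+300,(y+.5)/6-.5+120)
print(plane('scene',[f(291,387)],.1088), plane('scene',[f(298,308)],.1608), plane('scene',[f(291,436)],.08))
print(proj('scene',[[.43,.154,.161],[.43,.154,.109]]),f(298,308),f(291,387))
go(.4314,.1556,.1098,1.44)"
```

```text
[[0.43025041 0.15123837 0.1088    ]] [[0.44100306 0.15213483 0.1608    ]] [[0.43169093 0.15301283 0.08      ]]
[[350.01088733 169.22957668]
 [348.97358219 184.04915104]] (349.25, 170.91666666666666) (348.0833333333333, 184.08333333333331)
turn [-0.031  0.032 -0.031] then shift [0.151 0.067 1.646] | now [0.4271 0.1486 0.1921] [-3.137   0.0048  1.4354] q7 -0.53 F [-3.6 -3.7 -1.7] w 0.313 t 5.3
```

{"fn": "step_arm", "kwargs": {
  "steps": [
    [[0,0,0.2,0,0,0],[0,0,0.2,0,0,0],[0,0,0.1,0,0,0],[0,0,0,0,0,0],[0,0,0,0,0,0],[0,0,0,0,0,0],[0,0,0,0,0,0],[0,0,0,0,0,0]]
  ]
}}

```text
clock: 6.15
eef_pos: [0.431, 0.1552, 0.1691]
orientation: [3.141, -0.0, 1.439]
wrist_force: [-0.1, -0.4, -1.6]
gripper_width: 0.313
finger_force: 59.8
```

```bash
python3 -c "
from h import *
go(.4314,.1556,.1098,1.44)
a,_=vision.camera('scene');b,_=vision.camera('top')
go(.4314,.1556,.1098,1.44)
k=lambda p,x,y,w,h,f:cv2.resize(p[y:y+h,x:x+w],None,fx=f,fy=f,interpolation=cv2.INTER_CUBIC)
cv2.imwrite('pics/awl2.png',np.hstack([k(a,325,160,50,50,8),k(b,265,200,50,50,8)]))"
```

```text
turn [ 0.003 -0.002 -0.004] then shift [0.009 0.008 1.185] | now [0.431  0.1552 0.1691] [ 3.1411e+00 -4.0000e-04  1.4394e+00] q7 -0.53 F [-0.1 -0.4 -1.6] w 0.313 t 6.2
turn [ 0.003 -0.002 -0.005] then shift [0.011 0.009 1.184] | now [0.4309 0.1551 0.169 ] [ 3.1412e+00 -3.0000e-04  1.4393e+00] q7 -0.53 F [ 0.9  0.2 -0.8] w 0.317 t 6.2
```

View pics/awl2.png

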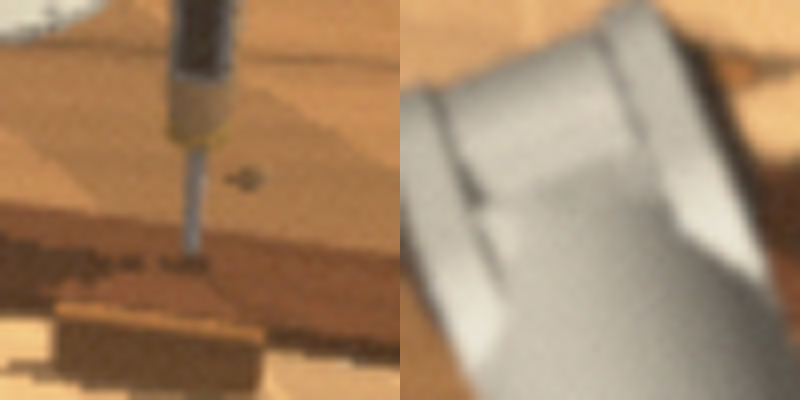

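The tip is right above the hole mouth in scene px (349,192). Descending gently.

{"fn": "step_arm", "kwargs": {
  "steps": [
    [[0.01,0.01,0.08,0,0,0],[0,0,0.08,0,0,0],[0,0,0.08,0,0,0],[0,0,0.08,0,0,0],[0,0,0.08,0,0,0],[0,0,0,0,0,0]]
  ]
}}

```text
clock: 6.85
eef_pos: [0.4308, 0.1552, 0.1481]
orientation: [-3.14, 0.001, 1.439]
wrist_force: [-0.8, -0.7, -0.6]
gripper_width: 0.31
finger_force: 59.8
```

{"fn": "step_arm", "kwargs": {
  "steps": [
    [[0,0,0.08,0,0,0],[0,0,0.08,0,0,0],[0,0,0.08,0,0,0],[0,0,0.08,0,0,0],[0,0,0.08,0,0,0],[0,0,0,0,0,0],[0,0,0,0,0,0],[0,0,0,0,0,0]]
  ]
}}

```text
clock: 7.65
eef_pos: [0.4314, 0.1556, 0.129]
orientation: [3.141, -0.0, 1.439]
wrist_force: [-0.2, 0.4, 2.9]
gripper_width: 0.31
finger_force: 60.0
```

```bash
python3 -c "
from h import *
go(.4314,.1556,.1098,1.44)
a,_=vision.camera('scene')
crop('scene',270,150,130,110,6,'trip.png',a)"
```

```text
turn [ 0.001 -0.001 -0.005] then shift [ 0.001 -0.     0.384] | now [0.4314 0.1556 0.129 ] [ 3.1414e+00 -2.0000e-04  1.4393e+00] q7 -0.53 F [-0.2  0.4  2.9] w 0.310 t 7.7
```

View pics/trip.png

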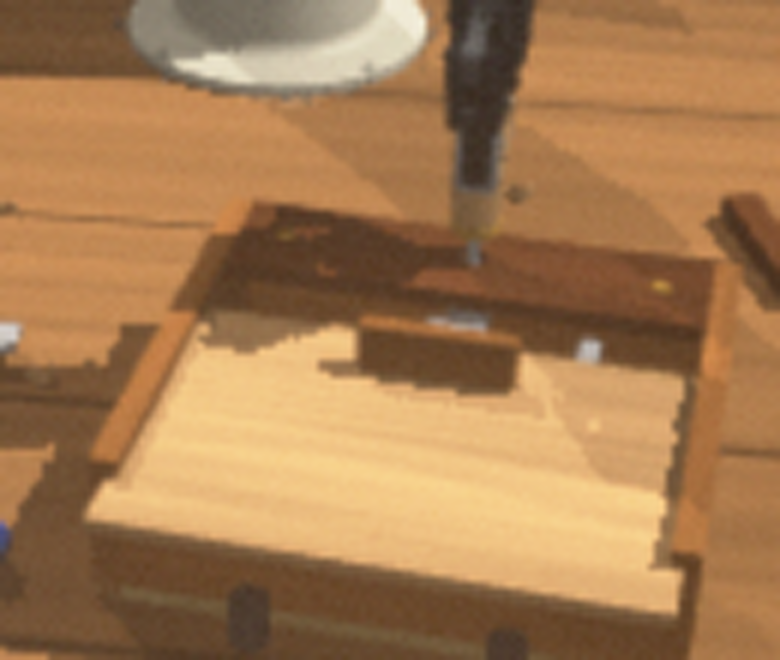

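The lid has sprung out about 3 cm, with the gap visible behind it. Now the awl goes back.

{"fn": "step_arm", "kwargs": {
  "steps": [
    [[0,0,-0.2,0,0,0],[0,0,-0.3,0,0,0],[0,0,-0.4,0,0,0],[0,0,-0.4,0,0,0],[0,0,-0.1,0,0,0]]
  ]
}}

```text
clock: 8.2
eef_pos: [0.4325, 0.1558, 0.2011]
orientation: [3.139, -0.002, 1.439]
wrist_force: [0.6, -0.6, -1.0]
gripper_width: 0.313
finger_force: 59.9
```

{"fn": "step_arm", "kwargs": {
  "steps": [
    [[0.3,0.08,0,0,0,0],[0.7,0.19,0,0,0,0],[0.7,0.19,0,0,0,0],[0.7,0.19,0,0,0,0],[0.7,0.19,0,0,0,0],[0.7,0.19,0,0,0,0],[0.7,0.19,0,0,0,0],[0.5,0.14,0,0,0,0],[0.3,0.08,0,0,0,0],[0.1,0.03,0,0,0,0]]
  ]
}}

```text
clock: 9.2
eef_pos: [0.5382, 0.4165, 0.1963]
orientation: [-3.139, 0.0, 1.442]
wrist_force: [-0.3, -0.2, -1.2]
gripper_width: 0.314
finger_force: 59.9
```

{"fn": "step_arm", "kwargs": {
  "steps": [
    [[0,0,0,0,0,0],[0,0,0,0,0,0],[0,0,0,0,0,0],[0,0,0,0,0,0],[0,0,0,0,0,0]]
  ]
}}

```text
clock: 9.7
eef_pos: [0.5397, 0.4129, 0.1992]
orientation: [3.141, -0.0, 1.438]
wrist_force: [-0.3, -0.0, -0.4]
gripper_width: 0.314
finger_force: 59.9
```

```bash
python3 -c "
from h import *
go(.5403,.4162,.09,1.44)"
```

```text
turn [ 0.002 -0.001 -0.01 ] then shift [0.067 0.003 2.184] | now [0.5397 0.4129 0.1992] [ 3.1412e+00 -2.0000e-04  1.4385e+00] q7 -0.84 F [-0.3 -0.  -0.4] w 0.314 t 9.7
```

{"fn": "step_arm", "kwargs": {
  "steps": [
    [[0.066,0.003,0.2,0,0,0],[0,0,0.3,0,0,0],[0,0,0.3,0,0,0],[0,0,0.3,0,0,0],[0,0,0.3,0,0,0],[0,0,0.2,0,0,0],[0,0,0.2,0,0,0],[0,0,0.15,0,0,0],[0,0,0.1,0,0,0],[0,0,0.0,0,0,0]]
  ]
}}

```text
clock: 10.7
eef_pos: [0.5398, 0.4165, 0.0956]
orientation: [-3.141, 0.001, 1.439]
wrist_force: [-0.1, 0.1, -1.2]
gripper_width: 0.31
finger_force: 59.9
```

{"fn": "step_arm", "kwargs": {
  "steps": [
    [[0,0,0.06,0,0,0],[0,0,0.04,0,0,0],[0,0,0,0,0,0],[0,0,0,0,0,0]]
  ]
}}

```text
clock: 11.1
eef_pos: [0.5402, 0.4169, 0.0915]
orientation: [3.141, -0.0, 1.439]
wrist_force: [1.1, -0.4, -0.4]
gripper_width: 0.312
finger_force: 59.9
```

{"fn": "step_arm", "kwargs": {
  "steps": [
    [[0,0,0,0,0,0],[0,0,0,0,0,0],[0,0,0,0,0,0],[0,0,0,0,0,0],[0,0,0,0,0,0],[0,0,0,0,0,0]]
  ],
  "fingers": -1
}}

```text
clock: 11.7
eef_pos: [0.5401, 0.4168, 0.0913]
orientation: [-3.142, -0.0, 1.439]
wrist_force: [-0.5, -0.4, 0.2]
gripper_width: 1.0
finger_force: 0.0
```

{"fn": "step_arm", "kwargs": {
  "steps": [
    [[0,0,-0.2,0,0,0],[0,0,-0.4,0,0,0],[0,0,-0.5,0,0,0],[0,0,-0.5,0,0,0],[0,0,-0.4,0,0,0],[0,0,-0.2,0,0,0],[0,0,0,0,0,0],[0,0,0,0,0,0]]
  ]
}}

```text
clock: 12.5
eef_pos: [0.5398, 0.4165, 0.2008]
orientation: [-3.141, 0.001, 1.439]
wrist_force: [0.3, -0.8, -0.0]
gripper_width: 1.005
finger_force: 0.0
```

```bash
python3 -c "
from h import *
a,_=vision.camera('scene');b,_=vision.camera('top')
k=lambda p,x,y,w,h,f:cv2.resize(p[y:y+h,x:x+w],None,fx=f,fy=f,interpolation=cv2.INTER_CUBIC)
cv2.imwrite('pics/lid1.png',np.vstack([k(a,270,170,200,70,4),k(b,180,150,200,80,4)]))"
```

```text
(no output)
```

View pics/lid1.png

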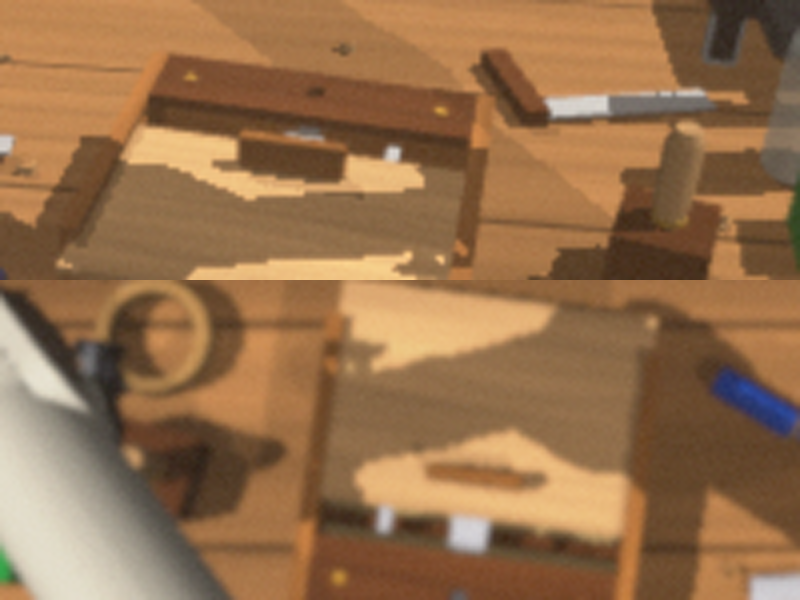

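The awl stands in its block at crop (680,175). The pull's top face is centred at scene px (343,204.5) and top px (299,198).

```bash
python3 -c "
from h import *
s=(270+293.5/4-.5,170+139.5/4-.5);t=(180+476.5/4-.5,150+192.5/4-.5)
P,e=tri(s,t);print(P,e,plane('top',[t],.098),plane('scene',[s],.098))
o=np.array([.5532,.1384]);x=np.array([np.cos(.131),-np.sin(.131)]);print((P[:2]-o)@x,(P[:2]-o)@[-x[1],x[0]])
go(P[0],P[1],.13,1.44)"
```

```text
[0.53307104 0.14078596 0.09835962] 0.0006524192709468185 [[0.53311896 0.14047167 0.098     ]] [[0.53248569 0.14109947 0.098     ]]
-0.020268160975116023 -0.00026383921356448216
turn [-0.012  0.013 -0.004] then shift [-5.476  0.593  1.394] | now [0.5394 0.4161 0.1997] [-3.1398e+00  1.9000e-03  1.4393e+00] q7 -0.84 F [-1.   0.5 -0.5] w 1.002 t 12.6
```

{"fn": "step_arm", "kwargs": {
  "steps": [
    [[-0.3,0.03,0,0,0,0],[-0.7,0.08,0,0,0,0],[-0.8,0.08,0,0,0,0],[-0.8,0.08,0,0,0,0],[-0.8,0.08,0,0,0,0],[-0.7,0.08,0,0,0,0],[-0.6,0.07,0,0,0,0],[-0.5,0.06,0,0,0,0],[-0.25,0.03,0,0,0,0],[-0.03,0,0,0,0,0]]
  ],
  "fingers": -0.2
}}

```text
clock: 13.6
eef_pos: [0.5332, 0.1385, 0.201]
orientation: [-3.141, 0.001, 1.436]
wrist_force: [-0.0, -0.4, 0.3]
gripper_width: 0.597
finger_force: 0.0
```

{"fn": "step_arm", "kwargs": {
  "steps": [
    [[0,0,0.4,0,0,0],[0,0,0.4,0,0,0],[0,0,0.4,0,0,0],[0,0,0.2,0,0,0],[0,0,0,0,0,0],[0,0,0,0,0,0],[0,0,0,0,0,0],[0,0,0,0,0,0]]
  ]
}}

```text
clock: 14.4
eef_pos: [0.5342, 0.1416, 0.1323]
orientation: [3.14, -0.001, 1.439]
wrist_force: [-0.2, -1.1, 0.3]
gripper_width: 0.6
finger_force: 0.0
```

```bash
python3 -c "
from h import *
go(.533,.1407,.076,1.44)"
```

```text
turn [ 0.011 -0.006 -0.004] then shift [-0.021 -0.022  1.126] | now [0.5342 0.1416 0.1323] [ 3.1399e+00 -9.0000e-04  1.4394e+00] q7 -0.43 F [-0.2 -1.1  0.3] w 0.600 t 14.4
```

{"fn": "step_arm", "kwargs": {
  "steps": [
    [[0,-0.02,0.3,0,0,0],[0,0,0.3,0,0,0],[0,0,0.3,0,0,0],[0,0,0.2,0,0,0],[0,0,0,0,0,0],[0,0,0,0,0,0]]
  ]
}}

```text
clock: 15.0
eef_pos: [0.5328, 0.1415, 0.0767]
orientation: [3.141, -0.0, 1.439]
wrist_force: [0.7, -0.2, -0.9]
gripper_width: 0.599
finger_force: 0.0
```

{"fn": "step_arm", "kwargs": {
  "steps": [
    [[0,0,0,0,0,0],[0,0,0,0,0,0],[0,0,0,0,0,0],[0,0,0,0,0,0],[0,0,0,0,0,0],[0,0,0,0,0,0]]
  ],
  "fingers": 1,
  "force": 50
}}

```text
clock: 15.6
eef_pos: [0.5329, 0.1415, 0.077]
orientation: [3.141, -0.0, 1.439]
wrist_force: [-1.1, -1.1, 5.6]
gripper_width: 0.127
finger_force: 50.2
```

{"fn": "step_arm", "kwargs": {
  "steps": [
    [[0,0.2,0,0,0,0],[0,0.3,0,0,0,0],[0,0.3,0,0,0,0],[0,0.3,0,0,0,0],[0,0.3,0,0,0,0],[0,0.3,0,0,0,0],[0,0.3,0,0,0,0],[0,0.3,0,0,0,0],[0,0.3,0,0,0,0],[0,0.2,0,0,0,0]]
  ]
}}

```text
clock: 16.6
eef_pos: [0.6724, 0.1234, 0.0771]
orientation: [3.141, -0.001, 1.439]
wrist_force: [-1.6, 1.0, 5.3]
gripper_width: 0.128
finger_force: 50.3
```

{"fn": "step_arm", "kwargs": {
  "steps": [
    [[0,0,0,0,0,0],[0,0,0,0,0,0],[0,0,0,0,0,0]]
  ]
}}

```text
clock: 16.9
eef_pos: [0.672, 0.1234, 0.0771]
orientation: [3.14, -0.001, 1.44]
wrist_force: [1.1, 0.8, 5.5]
gripper_width: 0.128
finger_force: 50.2
```

{"fn": "step_arm", "kwargs": {
  "steps": [
    [[0,0.1,0,0,0,0],[0,0.1,0,0,0,0],[0,0,0,0,0,0]]
  ]
}}

```text
clock: 17.2
eef_pos: [0.6795, 0.1225, 0.0771]
orientation: [-3.138, -0.0, 1.44]
wrist_force: [-6.0, 0.8, 11.8]
gripper_width: 0.127
finger_force: 51.1
```

{"fn": "step_arm", "kwargs": {
  "steps": [
    [[0,0.06,0,0,0,0],[0,0.04,0,0,0,0],[0,0,0,0,0,0],[0,0,0,0,0,0]]
  ]
}}

```text
clock: 17.6
eef_pos: [0.6796, 0.1225, 0.077]
orientation: [-3.129, 0.001, 1.441]
wrist_force: [-20.2, 0.1, 21.7]
gripper_width: 0.127
finger_force: 52.7
```

{"fn": "step_arm", "kwargs": {
  "steps": [
    [[0,-0.1,0,0,0,0],[0,0,0,0,0,0],[0,0,0,0,0,0]]
  ]
}}

```text
clock: 17.9
eef_pos: [0.6795, 0.1225, 0.0771]
orientation: [-3.139, -0.0, 1.44]
wrist_force: [-4.9, 0.7, 10.6]
gripper_width: 0.128
finger_force: 50.9
```

{"fn": "step_arm", "kwargs": {
  "steps": [
    [[0,0,0,0,0,0],[0,0,0,0,0,0],[0,0,0,0,0,0],[0,0,0,0,0,0]]
  ],
  "fingers": -0.2
}}

```text
clock: 18.3
eef_pos: [0.6808, 0.1214, 0.0757]
orientation: [-3.141, 0.0, 1.439]
wrist_force: [0.5, -0.9, -0.5]
gripper_width: 0.597
finger_force: 0.0
```

{"fn": "step_arm", "kwargs": {
  "steps": [
    [[0,0,-0.2,0,0,0],[0,0,-0.5,0,0,0],[0,0,-0.5,0,0,0],[0,0,-0.5,0,0,0],[0,0,-0.5,0,0,0],[0,0,-0.3,0,0,0],[0,0,-0.1,0,0,0],[0,0,0,0,0,0],[0,0,0,0,0,0]]
  ]
}}

```text
clock: 19.2
eef_pos: [0.6803, 0.1216, 0.2049]
orientation: [-3.139, 0.001, 1.439]
wrist_force: [0.9, 0.0, -0.3]
gripper_width: 0.601
finger_force: 0.0
```

```bash
python3 -c "
from h import *
a,_=vision.camera('scene');b,_=vision.camera('top');cv2.imwrite('pics/s2.png',a);cv2.imwrite('pics/t2.png',b)
k=lambda p,x,y,w,h,f:cv2.resize(p[y:y+h,x:x+w],None,fx=f,fy=f,interpolation=cv2.INTER_CUBIC)
cv2.imwrite('pics/open.png',np.vstack([k(a,270,175,160,50,5),k(b,245,175,160,70,5)]))
go(.445,-.20,.2,1.634)"
```

```text
turn [-0.018  0.005 -1.298] then shift [-6.12  -5.102  0.09 ] | now [0.6802 0.1215 0.2045] [-3.1389e+00  1.0000e-03  1.4394e+00] q7 -0.33 F [-0.7  0.4 -0.6] w 0.600 t 19.3
```

View pics/open.png

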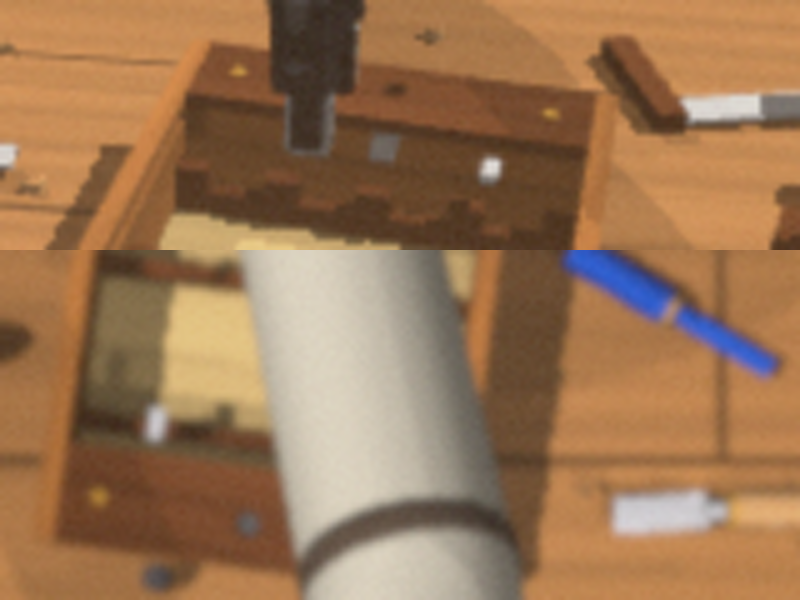

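Lid fully open. Both rails are visible, and chisel A is untouched at top px (390,228). Re-measuring the chisels in the new top view, then moving over A.

{"fn": "step_arm", "kwargs": {
  "steps": [
    [[0,-0.3,0,0,0,-0.65],[0,-0.3,0,0,0,-0.65]]
  ]
}}

```text
clock: 19.5
eef_pos: [0.6504, 0.1242, 0.2046]
orientation: [-3.139, 0.0, 1.638]
wrist_force: [-0.2, -1.0, 0.3]
gripper_width: 0.604
finger_force: 0.0
```

{"fn": "step_arm", "kwargs": {
  "steps": [
    [[-0.4,-0.3,0,0,0,0],[-0.7,-0.5,0,0,0,0],[-0.8,-0.6,0,0,0,0],[-0.8,-0.6,0,0,0,0],[-0.8,-0.6,0,0,0,0],[-0.8,-0.6,0,0,0,0],[-0.7,-0.5,0,0,0,0],[-0.5,-0.4,0,0,0,0],[-0.3,-0.2,0,0,0,0],[-0.2,-0.1,0,0,0,0]]
  ]
}}

```text
clock: 20.5
eef_pos: [0.4491, -0.1908, 0.2056]
orientation: [-3.14, -0.0, 1.632]
wrist_force: [0.1, 0.7, -0.4]
gripper_width: 0.601
finger_force: 0.0
```

{"fn": "step_arm", "kwargs": {
  "steps": [
    [[0,0,0,0,0,0],[0,0,0,0,0,0],[0,0,0,0,0,0],[0,0,0,0,0,0]]
  ]
}}

```text
clock: 20.9
eef_pos: [0.4515, -0.188, 0.2061]
orientation: [-3.142, -0.0, 1.637]
wrist_force: [0.4, 0.2, -0.6]
gripper_width: 0.601
finger_force: 0.0
```

```bash
python3 -c "
from h import *
np.set_printoptions(precision=4,suppress=True)
t=cv2.imread('pics/t2.png'); s=vision.camera('scene')[0]
cv2.imwrite('pics/s3.png',s)
for b in[(358,215,68,25),(412,174,65,20)]:
    r=chis('top',t,*b,.014); a=np.array([np.cos(r['yaw']),np.sin(r['yaw'])])*np.sign(np.sin(r['yaw'])); tip=r['tip'] if r['tip'][1]>r['back'][1] else r['back']
    print(r['n'],r['L'],r['yaw'],'tip',tip,'grasp',tip-.104*a,'orig',tip-.119*a)
for b in[(218,198,60,16),(142,217,66,18)]:
    r=chis('scene',s,*b,.015); print(r['n'],r['L'],r['tip'],r['back'])
go(.4423,-.1968,.06,1.634)"
```

```text
213 0.0788874879052687 1.6343557794975916 tip [ 0.4357 -0.0928] grasp [ 0.4423 -0.1966] orig [ 0.4433 -0.2115]
129 0.07269718518103246 1.5346456996296922 tip [ 0.5802 -0.2775] grasp [ 0.5765 -0.3814] orig [ 0.5759 -0.3964]
127 0.07732857931040052 [ 0.451  -0.1633] [ 0.4501 -0.086 ]
114 0.07969114615199345 [ 0.5914 -0.3491] [ 0.5918 -0.2694]
turn [-0.001 -0.002  0.015] then shift [-0.161 -0.191  2.923] | now [ 0.4513 -0.1882  0.2061] [-3.1415 -0.0003  1.6363] q7 0.44 F [-0.4 -0.1  0.2] w 0.601 t 20.9
```

The 2x2 opening in my mask shifts everything by a pixel, so I'm fixing that and re-measuring.

```bash
sed -i 's/    m=cv2.morphologyEx.*$//' h.py; python3 -c "
from h import *
np.set_printoptions(precision=4,suppress=True)
t=cv2.imread('pics/t2.png'); s=cv2.imread('pics/s3.png')
for b in[(358,215,68,25),(412,174,65,20)]:
    r=chis('top',t,*b,.014); a=np.array([np.cos(r['yaw']),np.sin(r['yaw'])])*np.sign(np.sin(r['yaw'])); tip=r['tip'] if r['tip'][1]>r['back'][1] else r['back']
    print(r['n'],r['L'],r['yaw'],'tip',tip,'grasp',tip-.104*a,'orig',tip-.119*a)
for b in[(218,198,60,16),(142,217,66,18)]:
    r=chis('scene',s,*b,.014); print(r['n'],r['L'],r['yaw'],r['tip'],r['back'])
"
```

```text
213 0.07888164574509707 -1.5070958539639445 tip [ 0.4391 -0.0894] grasp [ 0.4457 -0.1932] orig [ 0.4467 -0.2081]
129 0.0726793334895379 -1.6068377028381773 tip [ 0.5837 -0.274 ] grasp [ 0.5799 -0.378 ] orig [ 0.5794 -0.393 ]
128 0.07778226929813366 -1.5510930083710792 [ 0.4446 -0.1687] [ 0.443  -0.0909]
115 0.0801131510735501 1.5692909977801808 [ 0.586  -0.2748] [ 0.5859 -0.355 ]
```

{"fn": "step_arm", "kwargs": {
  "steps": [
    [[-0.11,-0.1,0.3,0,0,0],[0,0,0.6,0,0,0],[0,0,0.7,0,0,0],[0,0,0.7,0,0,0],[0,0,0.6,0,0,0],[0,0,0.5,0,0,0],[0,0,0.3,0,0,0],[0,0,0.2,0,0,0],[0,0,0.08,0,0,0],[0,0,0,0,0,0]]
  ]
}}

```text
clock: 21.95
eef_pos: [0.4463, -0.1948, 0.0072]
orientation: [-3.141, -0.0, 1.635]
wrist_force: [0.2, -0.1, 0.6]
gripper_width: 0.602
finger_force: 0.0
```

{"fn": "step_arm", "kwargs": {
  "steps": [
    [[0,0,0,0,0,0],[0,0,0,0,0,0],[0,0,0,0,0,0]]
  ]
}}

```text
clock: 22.25
eef_pos: [0.4468, -0.1952, 0.008]
orientation: [3.14, 0.001, 1.634]
wrist_force: [0.4, 0.6, -0.7]
gripper_width: 0.603
finger_force: 0.0
```

{"fn": "step_arm", "kwargs": {
  "steps": [
    [[0,0,0.06,0,0,0],[0,0,0,0,0,0],[0,0,0,0,0,0],[0,0,0,0,0,0],[0,0,0,0,0,0],[0,0,0,0,0,0],[0,0,0,0,0,0]]
  ],
  "fingers": 1,
  "force": 50
}}

```text
clock: 22.95
eef_pos: [0.4464, -0.1951, 0.0044]
orientation: [3.141, 0.0, 1.634]
wrist_force: [-0.1, -0.3, 3.6]
gripper_width: 0.295
finger_force: 50.1
```

{"fn": "step_arm", "kwargs": {
  "steps": [
    [[0,0,-0.2,0,0,0],[0,0,-0.5,0,0,0],[0,0,-0.6,0,0,0],[0,0,-0.6,0,0,0],[0,0,-0.6,0,0,0],[0,0,-0.4,0,0,0],[0,0,-0.2,0,0,0],[0,0,0,0,0,0],[0,0,0,0,0,0]]
  ]
}}

```text
clock: 23.85
eef_pos: [0.4454, -0.1946, 0.1585]
orientation: [-3.14, -0.001, 1.634]
wrist_force: [-0.2, -0.8, -2.1]
gripper_width: 0.29
finger_force: 49.5
```

```bash
python3 -c "
from h import *
o=np.array([.5532,.1384]);x=np.array([np.cos(.131),-np.sin(.131)]);y=np.array([-x[1],x[0]])
for i,sy in enumerate([-.087,-.029,.029,.087]):
    P=o+x*(-.039+.015)+y*sy; print(i+1,P); 
    if i in(1,2): go(*P,.12,-.131)
"
```

```text
1 [0.51804121 0.05528045]
2 [0.52561749 0.11278349]
turn [-1.000e-02  5.000e-03  1.177e+01] then shift [ 0.787 -6.305  0.77 ] | now [ 0.4454 -0.1946  0.1585] [-3.1403e+00 -6.0000e-04  1.6345e+00] q7 0.47 F [-0.2 -0.8 -2.1] w 0.290 t 23.9
3 [0.53319378 0.17028654]
turn [-1.000e-02  5.000e-03  1.177e+01] then shift [ 0.787 -7.465  0.77 ] | now [ 0.4454 -0.1946  0.1585] [-3.1403e+00 -6.0000e-04  1.6345e+00] q7 0.47 F [-0.2 -0.8 -2.1] w 0.290 t 23.9
4 [0.54077007 0.22778958]
```

{"fn": "step_arm", "kwargs": {
  "steps": [
    [[0,0,-0.1,0,0,0.6],[0,0,-0.1,0,0,1],[0,0,-0.1,0,0,1],[0,0,-0.1,0,0,1],[0,0,-0.1,0,0,1],[0,0,0,0,0,1],[0,0,0,0,0,1],[0,0,0,0,0,1],[0,0,0,0,0,1],[0,0,0,0,0,1]]
  ]
}}

```text
clock: 24.85
eef_pos: [0.4449, -0.1946, 0.1825]
orientation: [-3.14, 0.003, 0.188]
wrist_force: [-0.4, -0.8, -1.4]
gripper_width: 0.292
finger_force: 49.4
```

{"fn": "step_arm", "kwargs": {
  "steps": [
    [[0,0,0,0,0,1],[0,0,0,0,0,0.8],[0,-0.2,0,0,0,0.37],[0.1,-0.7,0,0,0,0],[0.1,-0.8,0,0,0,0],[0.1,-0.8,0,0,0,0],[0.1,-0.8,0,0,0,0],[0.1,-0.8,0,0,0,0],[0.1,-0.8,0,0,0,0],[0.1,-0.8,0,0,0,0]]
  ]
}}

```text
clock: 25.85
eef_pos: [0.5166, 0.0844, 0.1824]
orientation: [3.14, 0.003, -0.131]
wrist_force: [1.6, -0.6, -1.6]
gripper_width: 0.296
finger_force: 49.5
```

{"fn": "step_arm", "kwargs": {
  "steps": [
    [[0.087,-0.8,0,0,0,0],[0,-0.6,0,0,0,0],[0,-0.4,0,0,0,0],[0,0,0,0,0,0],[0,0,0,0,0,0],[0,0,0,0,0,0],[0,0,0,0,0,0]]
  ]
}}

```text
clock: 26.55
eef_pos: [0.5335, 0.17, 0.1839]
orientation: [3.141, 0.001, -0.133]
wrist_force: [-0.3, -0.3, -1.1]
gripper_width: 0.294
finger_force: 49.5
```

```bash
python3 -c "
from h import *
go(.5332,.1703,.08,-.131)
a=vision.camera('scene')[0]; t=vision.camera('top')[0]
o=np.array([.5532,.1384]);x=np.array([np.cos(.131),-np.sin(.131)]);y=np.array([-x[1],x[0]])
k=lambda p,x,y,w,h,f:cv2.resize(p[y:y+h,x:x+w],None,fx=f,fy=f,interpolation=cv2.INTER_CUBIC)
c=k(a,285,160,110,75,7)
for sy in(-.087,-.029,.029,.087):
    for e in(-.018,.018):
        for X in(-.060,.047):
            P=o+x*X+y*(sy+e); u=proj('scene',[[*P,.040 if X<0 else .046]])[0]; cv2.circle(c,tuple(int(v) for v in (u-[285,160]+.5)*7),3,(0,255,0),-1)
cv2.imwrite('pics/slot.png',c)"
```

```text
turn [ 0.006  0.004 -0.016] then shift [-0.008 -0.006  2.078] | now [0.5335 0.17   0.1839] [ 3.1406e+00  6.0000e-04 -1.3350e-01] q7 -1.97 F [-0.3 -0.3 -1.1] w 0.294 t 26.6
```

View pics/slot.png

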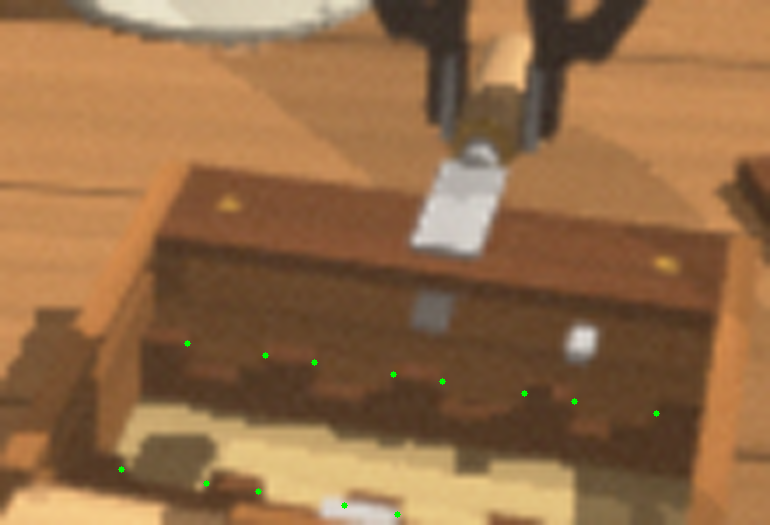

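The projected teeth match the rail. A pale patch at crop (360,508) is unclear, so I'm checking the box interior in the earlier arm-free view.

```bash
python3 -c "
import cv2
a=cv2.imread('pics/s3.png'); cv2.imwrite('pics/s3c.png',cv2.resize(a[180:260,285:395],None,fx=7,fy=7,interpolation=cv2.INTER_CUBIC))"
```

```text
(no output)
```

View pics/s3c.png

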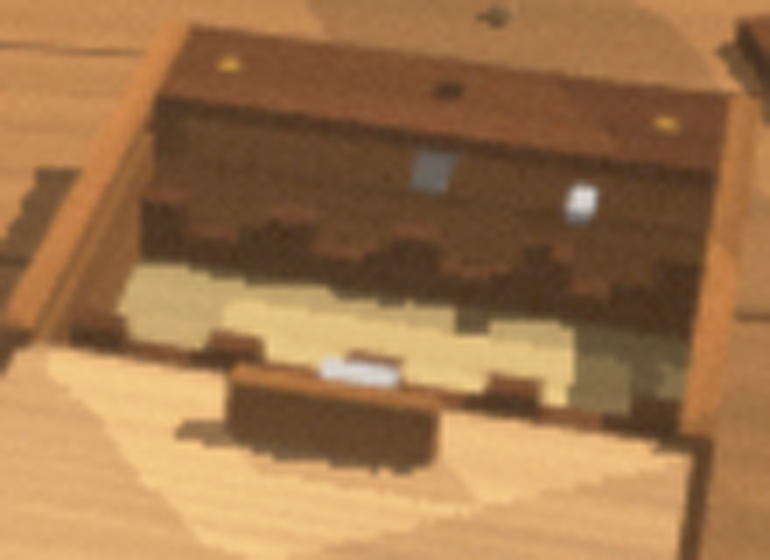

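That pale patch is the strike plate on the lid's edge, and the slots are empty. Lowering A into slot3.

{"fn": "step_arm", "kwargs": {
  "steps": [
    [[0,0,0.4,0,0,0],[0,0,0.6,0,0,0],[0,0,0.6,0,0,0],[0,0,0.5,0,0,0],[0,0,0.3,0,0,0],[0,0,0.2,0,0,0],[0,0,0.2,0,0,0],[0,0,0.1,0,0,0],[0,0,0.1,0,0,0],[0,0,0,0,0,0]]
  ]
}}

```text
clock: 27.65
eef_pos: [0.5337, 0.1718, 0.0342]
orientation: [-3.142, 0.0, -0.131]
wrist_force: [-0.8, 0.2, -1.1]
gripper_width: 0.291
finger_force: 49.5
```

{"fn": "step_arm", "kwargs": {
  "steps": [
    [[0,0,0.05,0,0,0],[0,0,0.03,0,0,0],[0,0,0,0,0,0],[0,0,0,0,0,0]]
  ]
}}

```text
clock: 28.05
eef_pos: [0.5338, 0.1717, 0.0304]
orientation: [-3.141, -0.0, -0.131]
wrist_force: [0.2, -0.3, -2.8]
gripper_width: 0.293
finger_force: 49.5
```

Now release with a moderate opening, rise, and go towards chisel B.

{"fn": "step_arm", "kwargs": {
  "steps": [
    [[0,0,0.03,0,0,0],[0,0,0,0,0,0],[0,0,0,0,0,0],[0,0,0,0,0,0],[0,0,0,0,0,0]]
  ],
  "fingers": -0.15
}}

```text
clock: 28.55
eef_pos: [0.5338, 0.1717, 0.0289]
orientation: [-3.141, -0.0, -0.131]
wrist_force: [-0.0, -0.1, 0.1]
gripper_width: 0.575
finger_force: 0.0
```

{"fn": "step_arm", "kwargs": {
  "steps": [
    [[0,0,-0.2,0,0,0],[0,0,-0.4,0,0,0],[0,0,-0.6,0,0,0],[0,0,-0.6,0,0,0],[0,0,-0.6,0,0,0],[0,0,-0.5,0,0,0],[0,0,-0.3,0,0,0],[0,0,-0.1,0,0,0],[0,0,0,0,0,0]]
  ]
}}

```text
clock: 29.45
eef_pos: [0.5341, 0.1719, 0.1948]
orientation: [-3.14, -0.002, -0.131]
wrist_force: [0.2, -0.1, -0.2]
gripper_width: 0.577
finger_force: 0.0
```

{"fn": "step_arm", "kwargs": {
  "steps": [
    [[0,0.4,0,0,0,0],[0,0.7,0,0,0,0],[0,0.8,0,0,0,0],[0,0.8,0,0,0,0],[0,0.8,0,0,0,0],[0,0.8,0,0,0,0],[0,0.8,0,0,0,0],[0,0.8,0,0,0,0],[0,0.8,0,0,0,0],[0,0.8,0,0,0,0]]
  ]
}}

```text
clock: 30.45
eef_pos: [0.4833, -0.2013, 0.1926]
orientation: [-3.141, 0.002, -0.131]
wrist_force: [1.0, -0.4, -0.2]
gripper_width: 0.578
finger_force: 0.0
```

```bash
python3 -c "
from h import *
np.set_printoptions(precision=4,suppress=True)
t=vision.camera('top')[0]; s=vision.camera('scene')[0]
cv2.imwrite('pics/t4.png',t);cv2.imwrite('pics/s4.png',s)
print('top',chis('top',t,412,174,65,20,.014)); print('sc',chis('scene',s,142,217,66,18,.014))
k=lambda p,x,y,w,h,f:cv2.resize(p[y:y+h,x:x+w],None,fx=f,fy=f,interpolation=cv2.INTER_CUBIC)
cv2.imwrite('pics/m4.png',np.vstack([k(s,280,185,160,60,5),np.hstack([k(t,390,155,100,60,4),k(s,130,200,100,60,4)])]))
go(.5835,-.379,.2,1.565)"
```

```text
top {'n': 390, 'tip': array([ 0.5884, -0.293 ]), 'back': array([ 0.5623, -0.418 ]), 'L': np.float64(0.12764254116730867), 'yaw': np.float64(1.3649371644736035), 'orig': array([ 0.5707, -0.3779]), 'wid': np.float64(0.0673389867495149)}
sc {'n': 113, 'tip': array([ 0.5856, -0.3542]), 'back': array([ 0.5863, -0.2748]), 'L': np.float64(0.07935368494165883), 'yaw': np.float64(-1.5788045510206745), 'orig': array([ 0.5859, -0.3158]), 'wid': np.float64(0.02041165078643433)}
turn [  0.008   0.028 -11.37 ] then shift [-3.432  2.051 -0.14 ] | now [ 0.4819 -0.2068  0.193 ] [ 3.1381  0.0016 -0.1405] q7 -1.22 F [-0.4 -0.8  0.4] w 0.577 t 30.6
```

View pics/m4.png

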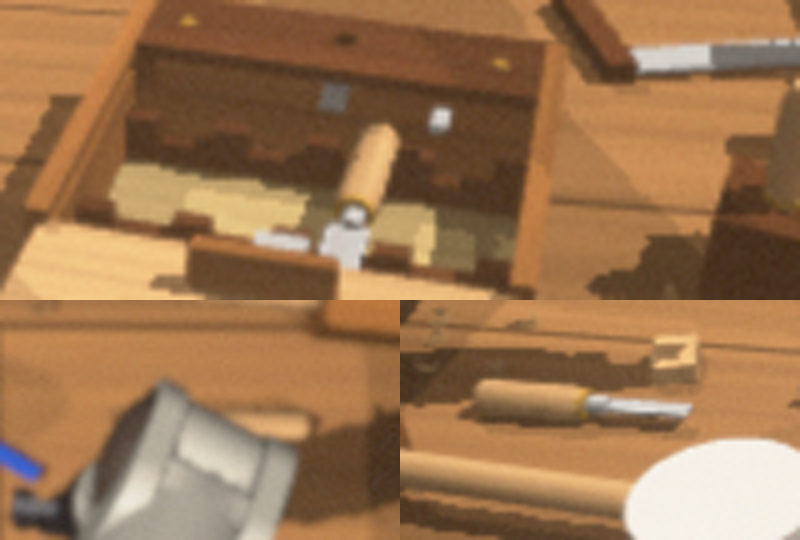

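A lies well in slot3, and B is still where it was measured. Over to B.

{"fn": "step_arm", "kwargs": {
  "steps": [
    [[0,0,0,0,0,-0.5],[0,0,0,0,0,-1],[0,0,0,0,0,-1],[0,0,0,0,0,-1],[0,0,0,0,0,-1],[0,0,0,0,0,-1],[0,0,0,0,0,-1],[0,0,0,0,0,-1],[0,0,0,0,0,-1],[0,0,0,0,0,-1]]
  ]
}}

```text
clock: 31.55
eef_pos: [0.4839, -0.199, 0.1925]
orientation: [-3.139, -0.0, 1.301]
wrist_force: [-0.4, -0.2, 0.3]
gripper_width: 0.576
finger_force: 0.0
```

{"fn": "step_arm", "kwargs": {
  "steps": [
    [[0,0,0,0,0,-1],[0,0,0,0,0,-0.8],[-0.4,0.2,0,0,0,0],[-0.6,0.4,0,0,0,0],[-0.8,0.4,0,0,0,0],[-0.8,0.4,0,0,0,0],[-0.6,0.4,0,0,0,0],[-0.2,0.2,0,0,0,0],[0,0,0,0,0,0],[0,0,0,0,0,0]]
  ]
}}

```text
clock: 32.55
eef_pos: [0.5828, -0.3692, 0.192]
orientation: [-3.139, -0.002, 1.564]
wrist_force: [0.1, 0.3, -0.6]
gripper_width: 0.573
finger_force: 0.0
```

{"fn": "step_arm", "kwargs": {
  "steps": [
    [[0,0,0,0,0,0],[0,0,0,0,0,0],[0,0,0,0,0,0]]
  ]
}}

```text
clock: 32.85
eef_pos: [0.5834, -0.3699, 0.1941]
orientation: [3.141, -0.0, 1.565]
wrist_force: [0.1, -0.3, -0.4]
gripper_width: 0.578
finger_force: 0.0
```

```bash
python3 -c "
from h import *
go(.5838,-.3795,.005,1.565)
s=vision.camera('scene')[0]; print(chis('scene',s,142,217,66,18,.014))"
```

```text
turn [ 0.002 -0.001 -0.002] then shift [-0.192  0.009  3.782] | now [ 0.5834 -0.3699  0.1941] [ 3.1414e+00 -2.0000e-04  1.5647e+00] q7 0.59 F [ 0.1 -0.3 -0.4] w 0.578 t 32.9
{'n': 118, 'tip': array([ 0.58680547, -0.2749333 ]), 'back': array([ 0.58449717, -0.35437723]), 'L': np.float64(0.07947745861090252), 'yaw': np.float64(1.5417487779504888), 'orig': array([ 0.58568795, -0.31339452]), 'wid': np.float64(0.020831199781569863)}
```

{"fn": "step_arm", "kwargs": {
  "steps": [
    [[-0.19,0,0.3,0,0,0],[0,0,0.6,0,0,0],[0,0,0.7,0,0,0],[0,0,0.7,0,0,0],[0,0,0.5,0,0,0],[0,0,0.4,0,0,0],[0,0,0.3,0,0,0],[0,0,0.2,0,0,0],[0,0,0.04,0,0,0],[0,0,0,0,0,0]]
  ]
}}

```text
clock: 33.9
eef_pos: [0.5835, -0.3806, 0.0069]
orientation: [3.141, 0.0, 1.564]
wrist_force: [-0.1, -0.1, -0.8]
gripper_width: 0.576
finger_force: 0.0
```

{"fn": "step_arm", "kwargs": {
  "steps": [
    [[0,0,0,0,0,0],[0,0,0,0,0,0],[0,0,0,0,0,0]]
  ]
}}

```text
clock: 34.2
eef_pos: [0.584, -0.3806, 0.0078]
orientation: [3.14, 0.001, 1.564]
wrist_force: [-0.1, 0.2, 0.4]
gripper_width: 0.578
finger_force: 0.0
```

{"fn": "step_arm", "kwargs": {
  "steps": [
    [[0,0,0.06,0,0,0],[0,0,0,0,0,0],[0,0,0,0,0,0],[0,0,0,0,0,0],[0,0,0,0,0,0],[0,0,0,0,0,0],[0,0,0,0,0,0]]
  ],
  "fingers": 1,
  "force": 50
}}

```text
clock: 34.9
eef_pos: [0.5837, -0.3803, 0.004]
orientation: [3.141, 0.0, 1.564]
wrist_force: [0.9, 0.4, 2.3]
gripper_width: 0.294
finger_force: 50.9
```

{"fn": "step_arm", "kwargs": {
  "steps": [
    [[0,0,-0.2,0,0,0],[0,0,-0.5,0,0,0],[0,0,-0.7,0,0,0],[0,0,-0.7,0,0,0],[0,0,-0.7,0,0,0],[0,0,-0.5,0,0,0],[0,0,-0.3,0,0,0],[0,0,0,0,0,0],[0,0,0,0,0,0]]
  ]
}}

```text
clock: 35.8
eef_pos: [0.5825, -0.3798, 0.1825]
orientation: [-3.14, -0.001, 1.564]
wrist_force: [0.7, 0.7, -2.5]
gripper_width: 0.295
finger_force: 50.4
```

```bash
python3 -c "
from h import *
go(.5180,.0553,.03,-.131)
go(.5256,.1128,.03,-.131)"
```

```text
turn [-1.5000e-02  5.0000e-03  1.1298e+01] then shift [-2.416 -8.458  3.05 ] | now [ 0.5825 -0.3798  0.1825] [-3.1398e+00 -1.1000e-03  1.5637e+00] q7 0.60 F [ 0.7  0.7 -2.5] w 0.295 t 35.8
turn [-1.5000e-02  5.0000e-03  1.1298e+01] then shift [-2.416 -9.618  3.05 ] | now [ 0.5825 -0.3798  0.1825] [-3.1398e+00 -1.1000e-03  1.5637e+00] q7 0.60 F [ 0.7  0.7 -2.5] w 0.295 t 35.8
```

{"fn": "step_arm", "kwargs": {
  "steps": [
    [[0,0,0,0,0,0.5],[0,0,0,0,0,1],[0,0,0,0,0,1],[0,0,0,0,0,1],[0,0,0,0,0,1],[0,0,0,0,0,1],[0,0,0,0,0,1],[0,0,0,0,0,1],[0,0,0,0,0,1],[0,0,0,0,0,1]]
  ]
}}

```text
clock: 36.8
eef_pos: [0.5819, -0.3793, 0.1807]
orientation: [-3.139, 0.004, 0.132]
wrist_force: [-0.0, -0.1, -2.7]
gripper_width: 0.289
finger_force: 50.4
```

{"fn": "step_arm", "kwargs": {
  "steps": [
    [[0,0,0,0,0,1],[0,0,0,0,0,0.8],[-0.1,-0.4,0,0,0,0],[-0.2,-0.7,0,0,0,0],[-0.2,-0.8,0,0,0,0],[-0.2,-0.9,0,0,0,0],[-0.2,-0.9,0,0,0,0],[-0.2,-0.9,0,0,0,0],[-0.2,-0.9,0,0,0,0],[-0.2,-0.9,0,0,0,0]]
  ]
}}

```text
clock: 37.8
eef_pos: [0.5488, -0.0513, 0.1817]
orientation: [3.141, 0.004, -0.131]
wrist_force: [0.8, 0.5, -1.9]
gripper_width: 0.292
finger_force: 50.3
```

{"fn": "step_arm", "kwargs": {
  "steps": [
    [[-0.2,-0.9,0,0,0,0],[-0.2,-0.8,0,0,0,0],[-0.2,-0.7,0,0,0,0],[-0.2,-0.5,0,0,0,0],[-0.1,-0.2,0,0,0,0],[0,0,0,0,0,0],[0,0,0,0,0,0],[0,0,0,0,0,0],[0,0,0,0,0,0]]
  ]
}}

```text
clock: 38.7
eef_pos: [0.5269, 0.1044, 0.1837]
orientation: [3.141, -0.0, -0.134]
wrist_force: [-0.1, -0.2, -2.5]
gripper_width: 0.291
finger_force: 50.4
```

```bash
python3 -c "
from h import *
go(.5256,.1128,.03,-.131)"
```

```text
turn [ 0.005 -0.001 -0.021] then shift [-0.048 -0.164  3.075] | now [0.5269 0.1044 0.1837] [ 3.1409e+00 -2.0000e-04 -1.3420e-01] q7 -1.77 F [-0.1 -0.2 -2.5] w 0.291 t 38.7
```

{"fn": "step_arm", "kwargs": {
  "steps": [
    [[-0.02,-0.08,0.3,0,0,0],[-0.02,-0.08,0.6,0,0,0],[0,0,0.6,0,0,0],[0,0,0.5,0,0,0],[0,0,0.3,0,0,0],[0,0,0.3,0,0,0],[0,0,0.2,0,0,0],[0,0,0.1,0,0,0],[0,0,0.1,0,0,0],[0,0,0,0,0,0]]
  ]
}}

```text
clock: 39.7
eef_pos: [0.5257, 0.1146, 0.0337]
orientation: [-3.141, -0.0, -0.131]
wrist_force: [-0.4, 0.5, -1.1]
gripper_width: 0.294
finger_force: 50.3
```

{"fn": "step_arm", "kwargs": {
  "steps": [
    [[0,0,0.05,0,0,0],[0,0,0.03,0,0,0],[0,0,0.02,0,0,0],[0,0,0,0,0,0]]
  ]
}}

```text
clock: 40.1
eef_pos: [0.5256, 0.1146, 0.0288]
orientation: [-3.141, -0.0, -0.131]
wrist_force: [-0.2, -0.6, -2.5]
gripper_width: 0.293
finger_force: 50.3
```

{"fn": "step_arm", "kwargs": {
  "steps": [
    [[0,0,0,0,0,0],[0,0,0,0,0,0],[0,0,0,0,0,0],[0,0,0,0,0,0],[0,0,0,0,0,0]]
  ],
  "fingers": -0.15
}}

```text
clock: 40.6
eef_pos: [0.5257, 0.1146, 0.0289]
orientation: [-3.141, -0.0, -0.131]
wrist_force: [-0.3, -0.6, 0.9]
gripper_width: 0.577
finger_force: 0.0
```

{"fn": "step_arm", "kwargs": {
  "steps": [
    [[0,0,-0.2,0,0,0],[0,0,-0.4,0,0,0],[0,0,-0.6,0,0,0],[0,0,-0.6,0,0,0],[0,0,-0.6,0,0,0],[0,0,-0.5,0,0,0],[0,0,-0.3,0,0,0],[0,0,-0.1,0,0,0],[0,0,0,0,0,-0.5],[0,0,0,0,0,-1]]
  ]
}}

```text
clock: 41.6
eef_pos: [0.5252, 0.1146, 0.1937]
orientation: [3.142, 0.0, 0.098]
wrist_force: [-0.4, -0.2, -0.1]
gripper_width: 0.575
finger_force: 0.0
```

{"fn": "step_arm", "kwargs": {
  "steps": [
    [[0,0,0,0,0,-1],[0,0,0,0,0,-1],[0,0,0,0,0,-1],[0,0,0,0,0,-1],[0,0,0,0,0,-1],[0,0,0,0,0,-1],[0,0,0,0,0,-1],[0,0,0,0,0,-1],[0,0,0,0,0,-0.97],[0,0,0,0,0,0]]
  ]
}}

```text
clock: 42.6
eef_pos: [0.5251, 0.1143, 0.1933]
orientation: [-3.14, 0.0, 1.44]
wrist_force: [0.3, -0.0, 0.7]
gripper_width: 0.575
finger_force: 0.0
```

```bash
python3 -c "
from h import *
go(.6796,.1225,.077,1.44)
a=vision.camera('scene')[0]
crop('scene',285,170,140,95,5,'both.png',a)"
```

```text
turn [-0.008  0.002  0.002] then shift [0.566 3.043 2.325] | now [0.5251 0.1143 0.1933] [-3.1404e+00  3.0000e-04  1.4403e+00] q7 -0.33 F [ 0.3 -0.   0.7] w 0.575 t 42.6
```

View pics/both.png

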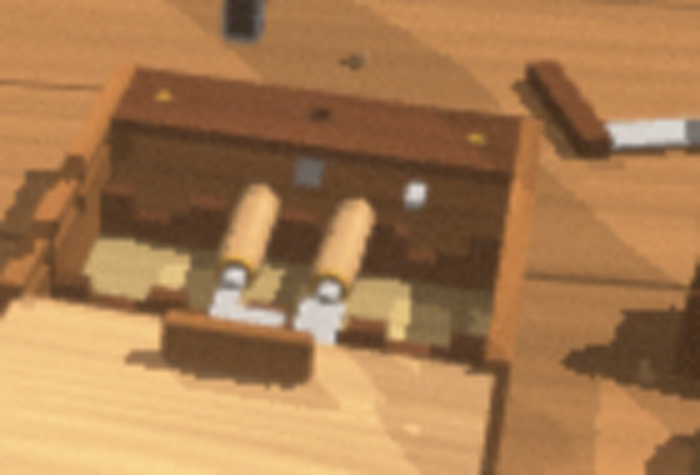

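Both chisels lie in slots 2 and 3 at crop (245,250) and (335,260). Now closing the lid.

{"fn": "step_arm", "kwargs": {
  "steps": [
    [[0.2,0.4,0,0,0,0],[0.2,0.8,0,0,0,0],[0.16,0.8,0,0,0,0],[0,0.6,0,0,0,0],[0,0.34,0,0,0,0],[0,0.1,0,0,0,0],[0,0,0.2,0,0,0],[0,0,0.3,0,0,0],[0,0,0.3,0,0,0],[0,0,0.2,0,0,0]]
  ]
}}

```text
clock: 43.65
eef_pos: [0.6778, 0.1227, 0.1412]
orientation: [-3.138, 0.001, 1.44]
wrist_force: [0.0, 0.0, 0.0]
gripper_width: 0.574
finger_force: 0.0
```

{"fn": "step_arm", "kwargs": {
  "steps": [
    [[0,0,0,0,0,0],[0,0,0,0,0,0],[0,0,0,0,0,0],[0,0,0,0,0,0]]
  ]
}}

```text
clock: 44.05
eef_pos: [0.6806, 0.1224, 0.1447]
orientation: [3.14, -0.001, 1.439]
wrist_force: [0.1, -0.1, -0.2]
gripper_width: 0.571
finger_force: 0.0
```

```bash
python3 -c "
from h import *
go(.6796,.1225,.077,1.44)"
```

```text
turn [ 0.01  -0.004 -0.005] then shift [-1.000e-03 -2.000e-02  1.355e+00] | now [0.6806 0.1224 0.1447] [ 3.1401e+00 -6.0000e-04  1.4392e+00] q7 -0.25 F [ 0.1 -0.1 -0.2] w 0.571 t 44.0
```

{"fn": "step_arm", "kwargs": {
  "steps": [
    [[0,-0.02,0.3,0,0,0],[0,0,0.4,0,0,0],[0,0,0.3,0,0,0],[0,0,0.2,0,0,0],[0,0,0.12,0,0,0],[0,0,0,0,0,0],[0,0,0,0,0,0],[0,0,0,0,0,0]]
  ]
}}

```text
clock: 44.85
eef_pos: [0.6797, 0.1226, 0.0787]
orientation: [3.14, -0.001, 1.439]
wrist_force: [0.3, -0.2, -1.3]
gripper_width: 0.577
finger_force: 0.0
```

{"fn": "step_arm", "kwargs": {
  "steps": [
    [[0,0,0,0,0,0],[0,0,0,0,0,0],[0,0,0,0,0,0],[0,0,0,0,0,0],[0,0,0,0,0,0],[0,0,0,0,0,0]]
  ],
  "fingers": 1,
  "force": 60
}}

```text
clock: 45.45
eef_pos: [0.6794, 0.1226, 0.0784]
orientation: [3.141, -0.0, 1.439]
wrist_force: [-1.4, 0.1, 5.6]
gripper_width: 0.124
finger_force: 60.9
```

{"fn": "step_arm", "kwargs": {
  "steps": [
    [[0,-0.2,0,0,0,0],[0,-0.3,0,0,0,0],[0,-0.3,0,0,0,0],[0,-0.3,0,0,0,0],[0,-0.3,0,0,0,0],[0,-0.3,0,0,0,0],[0,-0.3,0,0,0,0],[0,-0.3,0,0,0,0],[0,-0.3,0,0,0,0],[0,-0.3,0,0,0,0]]
  ]
}}

```text
clock: 46.45
eef_pos: [0.5353, 0.1413, 0.0784]
orientation: [3.139, -0.0, 1.439]
wrist_force: [2.3, -0.4, 3.6]
gripper_width: 0.125
finger_force: 60.7
```

{"fn": "step_arm", "kwargs": {
  "steps": [
    [[0,-0.2,0,0,0,0],[0,-0.1,0,0,0,0],[0,-0.1,0,0,0,0],[0,0,0,0,0,0],[0,0,0,0,0,0]]
  ]
}}

```text
clock: 46.95
eef_pos: [0.5162, 0.1438, 0.0783]
orientation: [3.14, -0.0, 1.439]
wrist_force: [2.4, -3.6, 7.6]
gripper_width: 0.13
finger_force: 61.1
```

{"fn": "step_arm", "kwargs": {
  "steps": [
    [[0,-0.1,0,0,0,0],[0,-0.1,0,0,0,0],[0,-0.1,0,0,0,0],[0,-0.06,0,0,0,0],[0,0,0,0,0,0],[0,0,0,0,0,0]]
  ]
}}

```text
clock: 47.55
eef_pos: [0.5008, 0.1458, 0.0783]
orientation: [3.136, -0.001, 1.438]
wrist_force: [9.4, -2.5, -0.5]
gripper_width: 0.126
finger_force: 60.3
```

{"fn": "step_arm", "kwargs": {
  "steps": [
    [[0,-0.06,0,0,0,0],[0,-0.04,0,0,0,0],[0,0,0,0,0,0],[0,0,0,0,0,0]]
  ]
}}

```text
clock: 47.95
eef_pos: [0.5008, 0.1458, 0.0785]
orientation: [3.127, -0.002, 1.437]
wrist_force: [22.7, -3.8, -15.9]
gripper_width: 0.128
finger_force: 59.1
```

The lid is at its stop. Relaxing to see whether the catch holds.

{"fn": "step_arm", "kwargs": {
  "steps": [
    [[0,-0.04,0,0,0,0],[0,0,0,0,0,0],[0,0.1,0,0,0,0],[0,0.1,0,0,0,0],[0,0.06,0,0,0,0],[0,0.06,0,0,0,0],[0,0,0,0,0,0],[0,0,0,0,0,0]]
  ]
}}

```text
clock: 48.75
eef_pos: [0.5038, 0.1454, 0.0783]
orientation: [-3.136, 0.001, 1.44]
wrist_force: [-8.2, -2.1, 18.9]
gripper_width: 0.128
finger_force: 64.5
```

{"fn": "step_arm", "kwargs": {
  "steps": [
    [[0,0,0,0,0,0],[0,0,0,0,0,0],[0,0,0,0,0,0],[0,0,0,0,0,0]]
  ],
  "fingers": -0.2
}}

```text
clock: 49.15
eef_pos: [0.506, 0.1453, 0.0773]
orientation: [-3.14, 0.0, 1.439]
wrist_force: [-0.1, 0.8, 1.0]
gripper_width: 0.599
finger_force: 0.0
```

{"fn": "step_arm", "kwargs": {
  "steps": [
    [[0,0,-0.2,0,0,0],[0,0,-0.5,0,0,0],[0,0,-0.6,0,0,0],[0,0,-0.6,0,0,0],[0,0,-0.4,0,0,0],[0,0,-0.2,0,0,0],[0,0,0,0,0,0],[0,0,0,0,0,0],[0,0,0,0,0,0]]
  ]
}}

```text
clock: 50.05
eef_pos: [0.5055, 0.145, 0.2014]
orientation: [-3.139, 0.001, 1.439]
wrist_force: [-0.8, 0.7, 0.4]
gripper_width: 0.6
finger_force: 0.0
```

```bash
python3 -c "
from h import *
a=vision.camera('scene')[0]; cv2.imwrite('pics/fin0.png',a); crop('scene',120,140,400,150,2,'fin.png',a)"
```

```text
(no output)
```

View pics/fin.png

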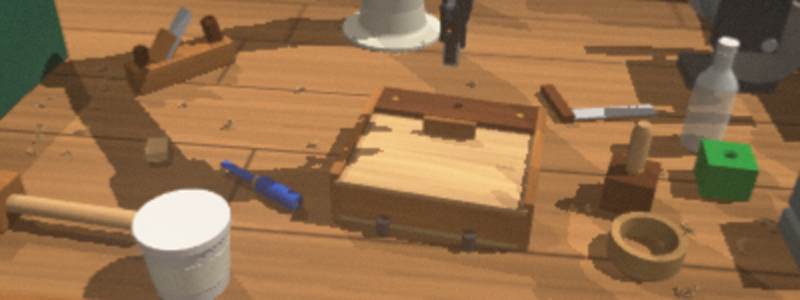

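The lid moved only about 3 mm while I pulled at 8 N, so the catch has it. The view shows the lid closed at (440,150), the awl standing at (640,150), and the bystanders undisturbed. Handing in.

```bash
python3 -c "
from station import ctrl
print(ctrl.close_job())"
```

```text
the job is handed in; nothing more can be done
None
```

The job is handed in (score not shown): the two chisels on the bench lie in slots 2 and 3, the lid is latched, the awl is back in its block, and the other things look undisturbed; about 50 s used.

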